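Clamp a lever blank upright in the lever vise for filing

ROBOT

A 6-joint arm with a two-finger parallel gripper is mounted at the origin on a cart in front of the work surface, level with it; the furniture and walls round the work are solid. World frame = base frame: x ahead of the robot, y to its left, z up, the work surface at z = 0. Lengths are in m, angles in rad, forces in N, time in s.
With the tool pointing down it reaches from about 0.25 to 0.725 m from the base axis. Payload 4 kg.
Tool frame: the origin (TCP) lies at the very end of the fingers, on their centre line; the grasp point (between the pads) lies 19 mm behind it (manip.pinch_z is the distance from the TCP to the grasp point, in m); z points along the fingers, y is the line along which they close (so a half turn about z gives the same grasp; the last joint's range is limited). The gripper opens to 85 mm and grips with 20 to 120 N. Pads are 22 mm wide; open, the fingers measure 114 mm over their backs; the gripper's body (76 mm by 85 mm) begins 54 mm behind the grasp point. The pads swing forward as they close: fully open they stand 13 mm farther back than shut.
Start: joints at [1.349, 0.241, 0.005, 1.335, 0, 1.571], TCP at [0.11, 0.488, 0.231] pointing down, gripper open.
Joint ranges: [-2.72, 2.72], [-1.05, 1.87], [-1.09, 1.28], [-1.99, 2.15], [-1.42, 1.44], [-3.14, 3.14]. Speed limits (rad/s): [2.79, 2.79, 3.14, 3.14, 3.14, 3.14].

INTERFACE

Orientations are given as a unit quaternion [w, x, y, z].
In Python, from station import state, eyes, job, manip gives the robot as it stands.
- The arm moves only by the tool carry_out, never from a script. Its argument "moves" is one flat list of numbers, 6 for each row, row after row: the shift along the tool's x, y, z in mm, then the turn, a rotation vector about the tool's x, y, z in degrees. A call has 1 to 12 rows; each row is the pose to reach, as a shift and turn from the pose commanded when the call began, along the tool's axes at that moment; what a row does not reach only later rows make up. A row lasts 1/10 s, in which the tool goes at most 50 mm and 8.59 degrees, less where a joint would pass 70% of its speed; a pose out of reach is approached as far as the arm can. A call with a gripper value outside its range is refused whole. "hand" is the closure, from 0 (fully open) to 1 (shut), set as the call begins (left out, the last holds). The fingers move at their own pace and stop on an object; "grip_force" is the grip in N (left out, the last holds). Time passes only in rows, so rows that repeat a pose let the fingers close. It gives the time, the measured TCP pose, the force, the opening and the grip force at its end, in the units of the state.
- state(): the state, without advancing time (a new reading comes with each control period).
- eyes.read_camera(name): name is "scene" or "side" or "wrist"; returns the picture (384x512x3 uint8, red, green, blue); there is no depth.
- eyes.camera_info(name): a dict with "fx", "fy", "cx", "cy" (pixels), "distortion" ([k1, k2, p1, p2, k3] as OpenCV has them; the pictures are not rectified), "extrinsics" (4x4, takes a point from world to camera coordinates). Camera axes: x right, y up, looking along -z (the intrinsics and any distortion apply to the point x, -y, -z); pixel columns grow to the right and rows downward; lengths in m; the calibration is good to about 2 mm. A picture is of the moment at which its call begins: read the wrist's pose just before it. camera_info takes no time and is no camera call; for the wrist camera it gives the pose at the moment of the call.
- job.job_done(): hands the job in; it is judged then, once.
The state is a dict: "time_s": time; "q": joint angles; "qvel": joint speeds; "tau": joint torques, N m; "ee_pos": TCP position; "eef_rot": TCP orientation; "force": force on the tool from outside, world axes, zero at the start; "moment": the same for the moment, N m; "width": finger opening in m; "gripper_force": force on a finger pad.
Only numpy, scipy, OpenCV 4.12 (cv2) and the standard library are available. Lean on these libraries where they do the work, as an engineer would, in place of code of your own. Each camera call takes 0.05 s, during which the arm holds its last target. There are 200 camera calls.

TASK

Set up the longer of the two lever blanks for filing: swing the vise's lever to open its jaws wide, pick the blank up by its round head, and ease the grip so that it swings down and hangs from the fingers, head up. Stand it with its foot on the vise bed, about midway along the jaws, let go, and push the lever back until the jaws hold the blank upright and tight. Leave the short blank and the file where they lie.

Things in the scene. Friction and masses are not known exactly. Their poses are not given: they have to be found in the camera images.
- long_blank: The longer of two dark steel lever blanks, 164 mm long, about 0.4 kg, lying flat on the robot's left, near or far. Along its x axis: foot 64 long, 40 wide, 10 mm thick at the -x end; shank 20 wide, 10 thick; at +x a round head 36 mm across, 20 thick (axis along z), crowned rim. Undersides flush. Origin: on the underside, mid-length. The head points roughly to world -y at the start.
- long_blank_head (a point): Centre of the long blank's head: 64 mm from its origin along +x, 10 mm above the underside, 146 mm from the foot's end. Axes as the blank's. Gripped across the head, fingers closing across the blank, a firm grip (over 100 N) holds it nearly level; eased to about 20 N the heavy foot swings down to within some 10 degrees of plumb, the head slipping 2 to 4 mm down the fingers.
- long_blank_foot (a point): Middle of the foot's end face of the long blank, 82 mm from the origin along -x, 5 mm above the underside. Axes as the blank's.
- short_blank: The shorter lever blank, 110 mm long with a 38 mm long foot, else of the same form and steel, on the robot's left; a bystander. Origin on the underside, mid-length; +x to its round head.
- vise: Grey cam-lever vise bolted down on the robot's right. Origin: on the worktop 7 mm in front of the fixed jaw's face, middle of the jaws' width; x points from the lever end to the fixed jaw (roughly away from the robot), y along the jaws, z up. Bed 26 mm above the worktop. Jaws 70 mm wide, tops 70 mm above the worktop. Fixed jaw face at x = +7 mm, moving jaw face at x = 7 mm minus joint vise_jaw.
- vise_jaw (a joint): Gap between the jaws in m: 0 shut, 0.0225 fully open. It follows the lever's eccentric cam both ways and cannot be moved by pushing the jaw. It starts less than 8 mm open, too narrow for the blank. In the open jaws a loose blank leans by up to 25 degrees; closing the jaws squares it up.
- vise_lever (a joint): Angle of the vise's lever in rad: 0 jaws shut, 1.5 fully open; counter-clockwise seen from above opens. The gap is proportional to it (15 mm per rad; 10 mm at 0.67). It stays where it is left (friction 0.9 N m, about 9 N at the handle) and so stays clamped after a push of 15 to 22 N at the handle.
- lever_handle (a point): Middle of the upright black handle on the lever's end, 76 mm above the worktop: 20 mm thick, from 53 to 100 mm high, 100 mm from the lever's pivot. Push it sideways with shut fingers along its arc. The steel lever arm (11 mm thick) runs from it to the pivot 48 mm above the worktop.
- lever_pivot (a point): Vertical axis of the lever and its cam disc, 82.4 mm from the vise's origin along its -x, 48 mm above the worktop. Does not move.
- file: Flat file with a wooden handle, 265 mm long, lying beyond the vise; a bystander. Origin on the worktop under the handle end of the blade.
- driver_rack: Black screwdriver rack standing fixed in the middle of the worktop, between the blanks and the vise: 170 mm in x, 142 mm in y, 166 mm high, with two screwdrivers up to 0.28 m high in it. Origin on the worktop below its middle. Pass round its front (the robot's side), also on the way to the lever: x under 0.38 there.

How it is judged:
By the outcome, as a careful person would: the job done as asked, in the order asked, and still so for the second after the job is handed in, with the robot touching nothing.
It also fails if it takes over 72 s, if anything falls off the work surface, if the arm or the gripper's body presses on something with over 40 N, if the wrist force passes 120 N, or if a joint passes its speed limit or range.

## Working session

There is one attempt and no reset: what is moved stays moved. The work goes in short steps, Python scripts to look and compute and a tool call to move; the robot and the scene stay as the last step left them, time stands still between calls to the robot, and variables do not carry over. Pictures are saved under pics/ and viewed, at most 10 in all, crops included, and the job is handed in when it is done.

Besides the shell and the picture viewer there is one more tool, called as a command line: name --argument value ..., lists and objects as JSON in quotes. carry_out: Moves the arm, as the interface text tells. Its arguments: {"type":"object","properties":{"moves":{"type":"array","items":{"type":"number"}},"hand":{"type":"number"},"grip_force":{"type":"number"}},"required":["moves"]}

```bash
ls; mkdir -p pics; python3 - <<'E'
from station import state, eyes, job, manip
import cv2,numpy as np
s=state();print(s);print(manip.pinch_z,[a for a in dir(manip) if a[0]!='_'])
for n in("scene","side"):
    im=eyes.read_camera(n);cv2.imwrite(f"pics/{n}0.png",im[:,:,::-1]);i=eyes.camera_info(n)
    print(n,{k:np.round(np.array(v),4).tolist() for k,v in i.items()})
E
```

```text
pics
{'time_s': 0.0, 'q': array([ 1.34899906e+00,  2.41428257e-01,  3.77886580e-03,  1.33519915e+00,
       -8.67322965e-06,  1.57082014e+00]), 'qvel': array([ 0.00048884, -0.00085248,  0.00100218,  0.00059639,  0.00057887,
        0.00175016]), 'tau': array([ 3.39191693e-04, -3.72318470e+01,  2.52406186e+01,  1.71496568e-02,
       -1.12904959e-04,  2.12413660e-06]), 'ee_pos': array([0.10986097, 0.48716056, 0.23042617]), 'eef_rot': array([-1.09238661e-04,  1.10683230e-01,  9.93855206e-01, -1.02028516e-03]), 'force': array([-0.42099534, -0.26192714, -0.88800995]), 'moment': array([ 0.05797545, -0.02096629, -0.04340955]), 'gripper_force': 0.0, 'width': 0.0857590695188788}
0.0187 ['IKError', 'pinch_z']
scene {'fx': 492.773, 'fy': 492.773, 'cx': 259.9052, 'cy': 198.1216, 'distortion': [0.0481, 0.0, 0.0, 0.0, 0.0], 'extrinsics': [[0.8466, -0.5322, -0.002, -0.4615], [0.3304, 0.5226, 0.7859, -0.2504], [-0.4172, -0.6661, 0.6183, -1.3387], [0.0, 0.0, 0.0, 1.0]]}
side {'fx': 393.1674, 'fy': 393.1674, 'cx': 251.9113, 'cy': 186.8459, 'distortion': [-0.0324, 0.0, 0.0, 0.0, 0.0], 'extrinsics': [[0.462, -0.8866, 0.0215, -0.2517], [0.6195, 0.3399, 0.7076, -0.4198], [-0.6347, -0.3136, 0.7063, -0.8324], [0.0, 0.0, 0.0, 1.0]]}
```

```bash
python3 - <<'E'
import cv2,numpy as np
for n in("scene","side"):
    im=cv2.imread(f"pics/{n}0.png");cv2.imwrite(f"pics/{n}0b.png",cv2.resize(im,(800,600),interpolation=cv2.INTER_CUBIC))
E
```

```text
(no output)
```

View pics/scene0b.png

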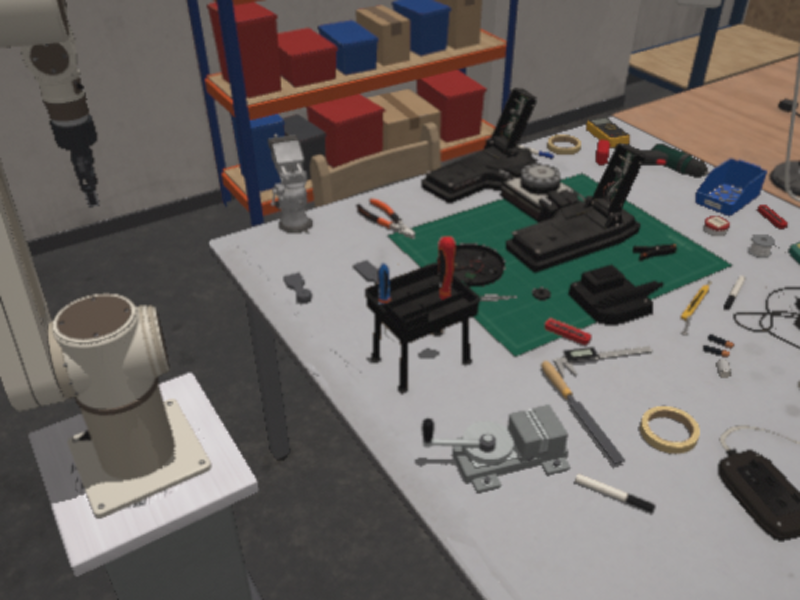

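View pics/side0b.png

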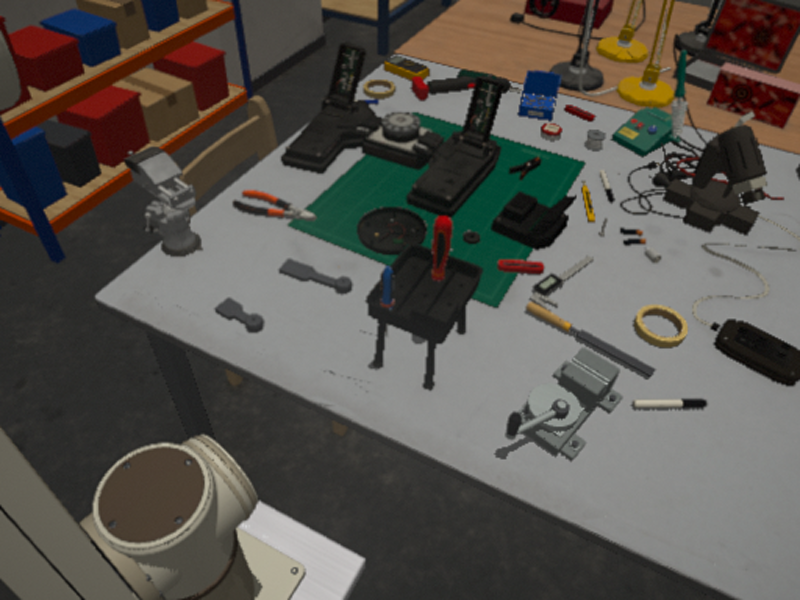

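The side view shows the long blank's head at about (343,284) and its foot end at (283,268), in 800-px units. The short blank's head is at (253,322). The lever handle is at side (513,424) and scene (428,432), and the pivot knob at side (560,408) and scene (487,440).

```bash
cat > h.py <<'E'
import cv2,numpy as np
from station import state, eyes, job, manip
from scipy.spatial.transform import Rotation as R
def ray(n,u,v,info=None):
    i=info or eyes.camera_info(n);K=np.array([[i['fx'],0,i['cx']],[0,i['fy'],i['cy']],[0,0,1.]])
    x,y=cv2.undistortPoints(np.array([[[u,v]]],float),K,np.array(i['distortion']))[0,0]
    E=np.array(i['extrinsics']);d=E[:3,:3].T@np.array([x,-y,-1]);return -E[:3,:3].T@E[:3,3],d
def onz(n,u,v,z,info=None):
    c,d=ray(n,u,v,info);return c+d*(z-c[2])/d[2]
def proj(n,P,info=None):
    i=info or eyes.camera_info(n);K=np.array([[i['fx'],0,i['cx']],[0,i['fy'],i['cy']],[0,0,1.]])
    E=np.array(i['extrinsics']);p=(np.atleast_2d(P)@E[:3,:3].T+E[:3,3])*[1,-1,-1]
    return cv2.projectPoints(p,np.zeros(3),np.zeros(3),K,np.array(i['distortion']))[0][:,0]
def rot(): 
    q=state()['eef_rot'];return R.from_quat([q[1],q[2],q[3],q[0]])
def totool(p,s=None):
    s=state();return rot().inv().apply(np.array(p)-s['ee_pos'])*1000
E
python3 - <<'E'
from h import *
k=512/800
def tri(a,b):
    c1,d1=ray('side',a[0]*k,a[1]*k);c2,d2=ray('scene',b[0]*k,b[1]*k)
    t=np.linalg.lstsq(np.c_[d1,-d2],c2-c1,rcond=None)[0];p,q=c1+d1*t[0],c2+d2*t[1];return (p+q)/2,np.linalg.norm(p-q)
print('handle',tri((513,424),(428,432)));print('knob',tri((560,408),(487,440)))
for n,p,z in[('lh',(343,284),.015),('lfoot',(283,268),.01),('sh',(253,322),.015)]:print(n,onz('side',p[0]*k,p[1]*k,z))
# wider crop
im=cv2.imread('pics/side0.png')
a=cv2.resize(im[150:220,130:240],(550,350),interpolation=3);b=cv2.resize(im[215:300,310:420],(550,425),interpolation=3)
cv2.imwrite('pics/c1.png',cv2.resize(np.vstack([im[150:230,130:240],im[215:300,310:420]]),None,fx=3.6,fy=3.6,interpolation=3))
E
```

```text
handle (array([ 0.41488288, -0.27683704,  0.06959273]), np.float64(0.0015661985414515054))
knob (array([ 0.49483842, -0.33305621,  0.05288656]), np.float64(0.0028434518619624037))
lh [0.60534554 0.14828881 0.015     ]
lfoot [0.59045882 0.28623154 0.01      ]
sh [0.43295517 0.24557109 0.015     ]
```

View pics/c1.png

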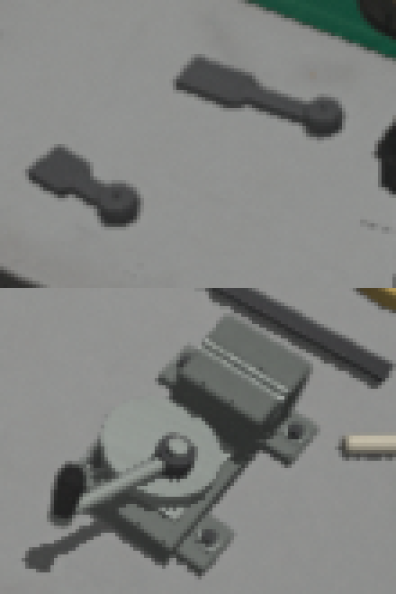

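```bash
python3 - <<'E'
from h import *
a=onz('side',366.4,228.6,.07);b=onz('side',389.2,244.7,.07);print('gap ends',a,b,np.linalg.norm(a-b))
y=(a-b)/np.linalg.norm(a-b);x=np.array([y[1],-y[0],0]);m=(a+b)/2
print('x axis',x,np.degrees(np.arctan2(x[1],x[0])),'mid',m)
piv=m-x*.079;piv[2]=.048;print('pivot est',piv,proj('side',[piv+[0,0,.015]])*800/512,proj('scene',[piv+[0,0,.015]])*800/512)
for z in(.048,.06,.066):print(onz('side',358.6,260,z))
e1=onz('side',184.2,165.8,.01);e2=onz('side',178.6,175,.01);h=onz('side',219.7,182,.02)
print('end',e1,e2,(e1+e2)/2,np.linalg.norm(e1-e2),'head',h,np.linalg.norm((h-(e1+e2)/2)[:2]))
d=h-(e1+e2)/2;print('dir',np.degrees(np.arctan2(d[1],d[0])))
print('toolrot',rot().as_matrix().round(3))
E
```

```text
gap ends [ 0.59249967 -0.32206459  0.07      ] [ 0.56815075 -0.39025155  0.07      ] 0.07240394998296605
x axis [ 0.94175754 -0.33629264  0.        ] -19.651162031095538 mid [ 0.58032521 -0.35615807  0.07      ]
pivot est [ 0.50592636 -0.32959095  0.048     ] [[561.38614253 397.78779882]] [[490.98090538 432.61652189]]
[ 0.50045953 -0.33273932  0.048     ]
[ 0.49116544 -0.33286438  0.06      ]
[ 0.4865184  -0.33292691  0.066     ]
end [0.61859617 0.29338017 0.01      ] [0.57274715 0.28382744 0.01      ] [0.59567166 0.28860381 0.01      ] 0.046833614368391896 head [0.60035793 0.14443318 0.02      ] 0.14424677143546757
dir -88.1382532372141
toolrot [[-0.976  0.22  -0.   ]
 [ 0.22   0.976 -0.002]
 [-0.    -0.002 -1.   ]]
```

carry_out --moves '[-300,-329,0,0,0,0,-300,-329,0,0,0,0,-300,-329,0,0,0,0,-300,-329,0,0,0,0,-300,-329,0,0,0,0,-300,-329,0,0,0,0,-300,-329,0,0,0,0,-300,-329,0,0,0,0,-300,-329,0,0,0,0,-344,-525,0,0,0,0,-344,-525,0,0,0,0,-344,-525,0,0,0,0]' --hand 1 --grip_force 60

```text
time_s: 1.3
ee_pos: [0.3295, -0.0511, 0.2312]
eef_rot: [-0.0, 0.111, 0.994, 0.0]
force: [0.4, 0.9, 0.2]
width: 0.0002
gripper_force: 0.0
```

carry_out --moves '[-72,-138,0,0,0,0,-72,-138,0,0,0,0,-72,-138,0,0,0,0,-72,-138,0,0,0,0,-72,-138,0,0,0,0]'

```text
time_s: 1.8
ee_pos: [0.3695, -0.2006, 0.2305]
eef_rot: [-0.001, 0.112, 0.994, 0.001]
force: [-0.4, 0.2, 0.5]
width: 0.0001
gripper_force: 0.0
```

```bash
python3 - <<'E'
from h import *
i=eyes.camera_info('wrist');im=eyes.read_camera('wrist');np.save('w1.npy',i,allow_pickle=True)
print(state()['ee_pos'],{k:np.round(np.array(v),3).tolist() for k,v in i.items()})
cv2.imwrite('pics/w1.png',cv2.resize(im[:,:,::-1],(800,600),interpolation=3))
E
```

```text
[ 0.36927285 -0.19935351  0.23061624] {'fx': 331.688, 'fy': 331.688, 'cx': 254.098, 'cy': 190.873, 'distortion': [-0.008, 0.0, 0.0, 0.0, 0.0], 'extrinsics': [[0.223, 0.975, 0.001, 0.113], [-0.94, 0.215, -0.265, 0.424], [-0.258, 0.059, 0.964, -0.27], [0.0, 0.0, 0.0, 1.0]]}
```

View pics/w1.png

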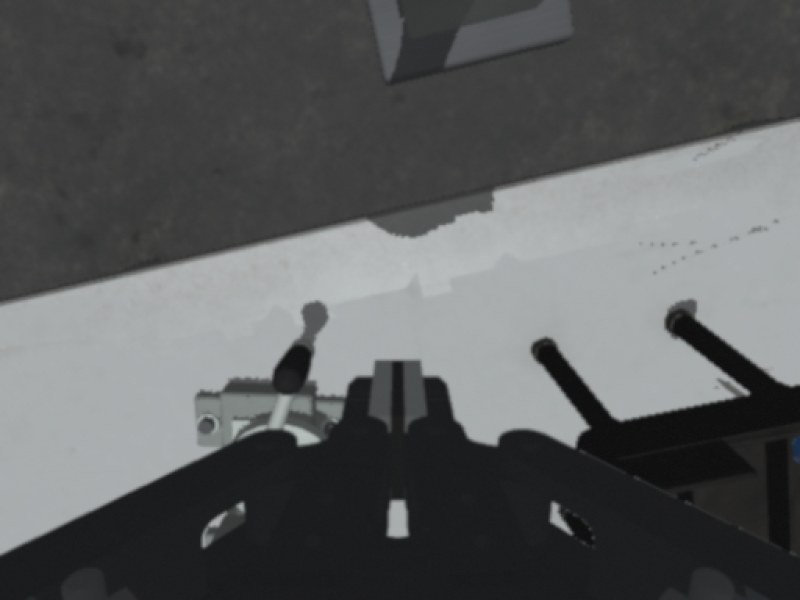

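The wrist view shows the handle's top at about (289,376) and its lower end at about (302,350). The rack legs are off to the right.

```bash
python3 - <<'E'
from h import *
i=np.load('w1.npy',allow_pickle=True).item();k=.64
h=onz('wrist',289*k,376*k,.1,i);print(h,onz('wrist',302*k,350*k,.053,i))
h=(h+np.array([.415,-.277,.1]))/2;print('used',h)
piv=np.array([.498,-.330]);a0=np.arctan2(h[1]-piv[1],h[0]-piv[0]);print(np.degrees(a0),np.hypot(*(h[:2]-piv)))
E
```

```text
[ 0.40783599 -0.27265214  0.1       ] [ 0.40987632 -0.27412852  0.053     ]
used [ 0.411418   -0.27482607  0.1       ]
147.4928888187975 0.10266745219031713
```

carry_out --moves '[-42,-6,60,0,0,0,-42,-6,110,0,0,0,-42,-6,150,0,0,0,-42,-6,169,0,0,0,-56,-28,169,0,0,0,-56,-40,169,0,0,0,-54,-52,169,0,0,0,-53,-61,169,0,0,0]'

```text
time_s: 2.65
ee_pos: [0.4067, -0.2656, 0.0622]
eef_rot: [-0.001, 0.109, 0.994, 0.005]
force: [-1.6, 14.3, 3.2]
width: 0.0001
gripper_force: 6.7
```

carry_out --moves '[0,-13,0,0,0,0,0,-26,0,0,0,0,-3,-39,0,0,0,0,-7,-51,0,0,0,0,-11,-60,0,0,0,0,-15,-67,0,0,0,0]'

```text
time_s: 3.25
ee_pos: [0.404, -0.3338, 0.0615]
eef_rot: [-0.004, 0.11, 0.994, 0.005]
force: [-5.9, 11.2, 0.9]
width: 0.0001
gripper_force: 5.2
```

```bash
python3 - <<'E'
from h import *
im=eyes.read_camera('side');cv2.imwrite('pics/s1.png',cv2.resize(im[200:310,300:440,::-1],None,fx=5,fy=5,interpolation=3))
print(state()['ee_pos'],state()['force'])
E
```

```text
[ 0.40501738 -0.33538894  0.06172997] [-2.87991839e+00  6.91465605e+00  4.59081242e-03]
```

View pics/s1.png

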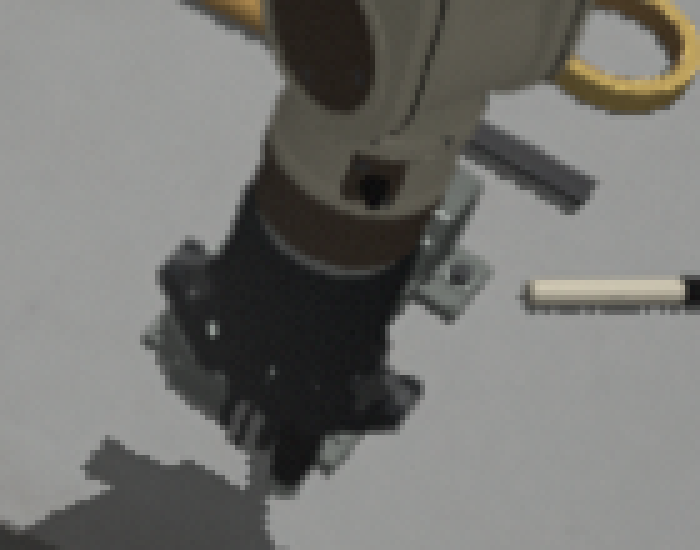

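carry_out --moves '[-5,-7,0,0,0,0,-11,-14,0,0,0,0,-14,-18,0,0,0,0]'

```text
time_s: 3.6
ee_pos: [0.4146, -0.3548, 0.0616]
eef_rot: [-0.004, 0.11, 0.994, 0.004]
force: [-4.2, 11.2, 0.2]
width: 0.0003
gripper_force: 4.5
```

carry_out --moves '[-5,-4,0,0,0,0,-10,-8,0,0,0,0]'

```text
time_s: 3.8
ee_pos: [0.4225, -0.3644, 0.0616]
eef_rot: [-0.004, 0.11, 0.994, 0.005]
force: [-4.3, 10.9, 0.5]
width: 0.0001
gripper_force: 4.8
```

carry_out --moves '[-5,-4,0,0,0,0,-10,-7,0,0,0,0]'

```text
time_s: 4.0
ee_pos: [0.4311, -0.3729, 0.0615]
eef_rot: [-0.003, 0.11, 0.994, 0.005]
force: [-2.1, 12.6, -1.1]
width: 0.0002
gripper_force: 5.3
```

carry_out --moves '[-5,-3,0,0,0,0,-10,-6,0,0,0,0]'

```text
time_s: 4.2
ee_pos: [0.443, -0.3868, 0.0636]
eef_rot: [0.001, 0.11, 0.994, -0.001]
force: [0.0, -1.1, -0.2]
width: 0.0001
gripper_force: 0.0
```

carry_out --moves '[0,0,-50,0,0,0,0,0,-100,0,0,0,20,100,-160,0,0,0,60,140,-170,0,0,0,60,160,-170,0,0,0,60,160,-170,0,0,0]'

```text
time_s: 4.8
ee_pos: [0.419, -0.2162, 0.235]
eef_rot: [0.002, 0.11, 0.994, -0.001]
force: [1.5, 0.2, 0.5]
width: -0.0001
gripper_force: 0.0
```

```bash
python3 - <<'E'
from h import *
i=eyes.camera_info('wrist');im=eyes.read_camera('wrist');np.save('w2.npy',i,allow_pickle=True)
print(state()['ee_pos'])
b=eyes.read_camera('side')
cv2.imwrite('pics/w2.png',cv2.resize(np.hstack([im[100:300,0:260],b[190:340,300:440][:, :].repeat(1,0) if 0 else cv2.resize(b[205:305,300:440],(280,200),interpolation=3)])[:,:,::-1],(800,296),interpolation=3))
E
```

```text
[ 0.41864109 -0.21250889  0.23670044]
```

View pics/w2.png

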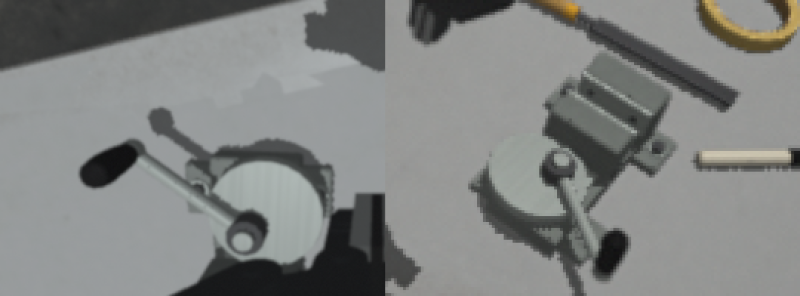

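```bash
python3 - <<'E'
from h import *
i=np.load('w2.npy',allow_pickle=True).item()
print('handle',onz('wrist',72,211,.076,i),'screw',onz('wrist',162,263,.06,i))
b=eyes.read_camera('side');c=eyes.read_camera('scene');cv2.imwrite('pics/side2.png',b[:,:,::-1]);cv2.imwrite('pics/scene2.png',c[:,:,::-1])
f=lambda a:cv2.resize(a,(400,400),interpolation=3)
top=np.hstack([f(b[212:262,352:402]),f(c[252:302,320:370])])
bot=np.zeros((200,800,3),np.uint8);bot[:,:400]=cv2.resize(b[160:195,170:240],(400,200),interpolation=3)
cv2.imwrite('pics/j.png',np.vstack([top,bot])[:,:,::-1])
E
```

```text
handle [ 0.41611898 -0.39545631  0.076     ] screw [ 0.49527178 -0.33372289  0.06      ]
```

View pics/j.png

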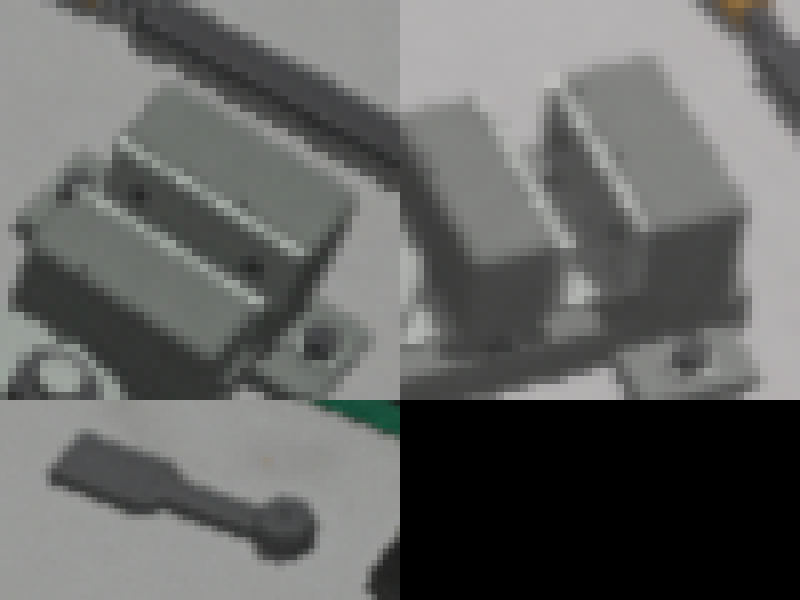

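The jaws are now wide open. In the side panel the fixed face's top edge runs (118,138)–(305,252) and the moving one (85,188)–(268,302). In the scene panel they run (558,80)–(645,225) and (478,100)–(575,243). The blank's head top is at about (284,520) in the lower panel.

```bash
python3 - <<'E'
from h import *
S=lambda X,Y,z=.07:onz('side',352-.5+X/8,212-.5+Y/8,z)
C=lambda X,Y,z=.07:onz('scene',320-.5+(X-400)/8,252-.5+Y/8,z)
for f,p in((S,[(118,138),(305,252),(85,188),(268,302)]),(C,[(558,80),(645,225),(478,100),(575,243)])):
    a,b,c,d=[f(*q) for q in p];
    m=(a+b)/2;n=(c+d)/2;y=(a-b)+(c-d);y/=np.linalg.norm(y);x=np.array([y[1],-y[0],0])
    print('fixed',m,'moving',n,'gap',(m-n)@x,'yaw',np.degrees(np.arctan2(x[1],x[0])),'len',np.linalg.norm(a-b),np.linalg.norm(c-d),'mid',(m+n)/2, 'along',(m-n)@y)
B=lambda X,Y,z:onz('side',170-.5+X/5.714,160-.5+Y/5.714,z)
h=B(284,120,.02);e1=B(88,33,.01);e2=B(55,72,.01);e=(e1+e2)/2;d=h-e;print('head',h,'end',e,np.linalg.norm(e1-e2),np.linalg.norm(d[:2]),np.degrees(np.arctan2(d[1],d[0])))
E
```

```text
fixed [ 0.58300269 -0.35587815  0.07      ] moving [ 0.55696016 -0.35105669  0.07      ] gap 0.026418939040657157 yaw -14.539225616319776 len 0.07029318774987087 0.06824175064239842 mid [ 0.56998143 -0.35346742  0.07      ] along 0.0018707273374933098
fixed [ 0.58307409 -0.3585526   0.07      ] moving [ 0.55681537 -0.35209736  0.07      ] gap 0.027039613108833536 yaw -13.33903924884223 len 0.06774585988912839 0.0676768619522869 mid [ 0.56994473 -0.35532498  0.07      ] along -0.0002228739923016696
head [0.60546322 0.14931913 0.02      ] end [0.60344687 0.29158167 0.01      ] 0.03697640536179343 0.14227682937895378 -89.18797704540836
```

```bash
cat >> h.py <<'E'
def plan(wps,p0=None,y0=None):
    """wps: (x,y,z,yaw of tool y deg), tool down; prints tool shift mm and turn"""
    s=state();r=rot() if y0 is None else None
    Rd=lambda y:R.from_matrix(np.array([[np.sin(np.radians(y)),-np.cos(np.radians(y)),0],[np.cos(np.radians(y)),np.sin(np.radians(y)),0],[0,0,-1]]).T@np.eye(3) if 0 else np.array([[-np.sin(np.radians(y))*-1,np.cos(np.radians(y)),0],[-np.cos(np.radians(y))*1,np.sin(np.radians(y)),0],[0,0,-1]])*[[-1,1,1],[-1,1,1],[1,1,1]])
    Y=r.as_matrix()[:,1] if r is not None else None
    y0=np.degrees(np.arctan2(Y[1],Y[0])) if y0 is None else y0
    p0=s['ee_pos'] if p0 is None else np.array(p0);b=Rd(y0)
    for w in wps:
        print(w,np.round(b.inv().apply(np.array(w[:3])-p0)*1000,1),np.round(np.degrees((b.inv()*Rd(w[3])).as_rotvec()),1))
E
python3 - <<'E'
from h import *
k=.64
for p in((378,365),(430,385),(463,330)):print('leg',onz('side',p[0]*k,p[1]*k,0))
for p in((370,300),(435,330),(480,265),(410,243)):print('top',onz('side',p[0]*k,p[1]*k,.166))
s=state();print(s['ee_pos'],s['q'].round(3))
plan([(.34,-.08,.235,60),(.33,.12,.235,20),(.45,.19,.235,0),(.605,.15,.235,0)])
E
```

```text
leg [ 0.46626522 -0.00867563  0.        ]
leg [ 0.47081704 -0.11187597  0.        ]
leg [ 0.62027589 -0.11249072  0.        ]
top [0.46363544 0.00553342 0.166     ]
top [ 0.45510579 -0.11628861  0.166     ]
top [ 0.63134963 -0.1219538   0.166     ]
top [0.62491999 0.01216015 0.166     ]
[ 0.419884   -0.21786046  0.234029  ] [-4.780e-01  1.830e-01 -6.200e-02  1.322e+00 -1.000e-03 -2.580e-01]
(0.34, -0.08, 0.235, 60) [108.1 117.1  -1. ] [ 0.   0.  17.4]
(0.33, 0.12, 0.235, 20) [161.5 310.1  -1. ] [ 0.   0.  57.4]
(0.45, 0.19, 0.235, 0) [ 59.7 404.6  -1. ] [ 0.   0.  77.4]
(0.605, 0.15, 0.235, 0) [-100.3  399.4   -1. ] [ 0.   0.  77.4]
```

carry_out --moves '[108,117,0,0,0,17,108,117,0,0,0,17,108,117,0,0,0,17,108,117,0,0,0,25,161,310,0,0,0,57,161,310,0,0,0,57,161,310,0,0,0,57,161,310,0,0,0,57,161,310,0,0,0,66,60,405,0,0,0,77,60,405,0,0,0,77,60,405,0,0,0,77]' --hand 0

```text
time_s: 6.2
ee_pos: [0.4525, 0.1914, 0.232]
eef_rot: [0.001, 0.707, 0.707, 0.0]
force: [0.4, 0.3, -0.1]
width: 0.0854
gripper_force: 0.0
```

```bash
python3 - <<'E'
from h import *
print(state()['ee_pos'],state()['width'])
plan([(.45,.19,.235,0),(.605,.15,.235,0)])
E
```

```text
[0.45247442 0.19135009 0.2320153 ] 0.0854240755724846
(0.45, 0.19, 0.235, 0) [-1.3 -2.5 -3. ] [0.  0.  0.1]
(0.605, 0.15, 0.235, 0) [-41.5 152.5  -3. ] [0.  0.  0.1]
```

carry_out --moves '[-41,153,50,0,0,0,-41,153,50,0,0,0,-41,153,50,0,0,0,-41,153,50,0,0,0,-41,153,50,0,0,0]'

```text
time_s: 6.7
ee_pos: [0.6052, 0.1476, 0.1788]
eef_rot: [-0.001, 0.707, 0.707, -0.002]
force: [0.1, 0.1, -0.4]
width: 0.0853
gripper_force: 0.0
```

```bash
python3 - <<'E'
from h import *
i=eyes.camera_info('wrist');im=eyes.read_camera('wrist');np.save('w3.npy',i,allow_pickle=True)
print(state()['ee_pos'],rot().as_matrix().round(3))
cv2.imwrite('pics/w3.png',cv2.resize(im[:,:,::-1],(800,600),interpolation=3))
E
```

```text
[0.60388221 0.14837441 0.18007072] [[-0.002  1.    -0.003]
 [ 1.     0.002 -0.001]
 [-0.001 -0.003 -1.   ]]
```

View pics/w3.png

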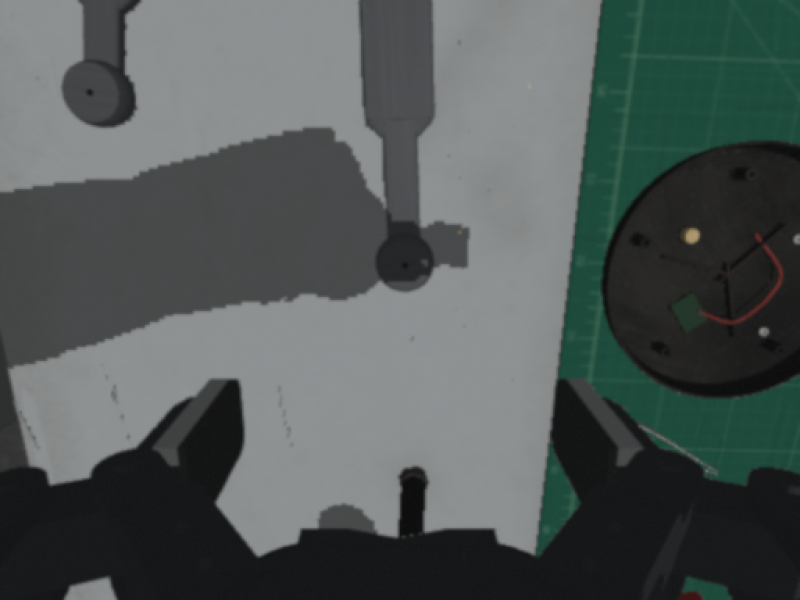

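The head's top centre is at (404,260) between the open fingers. The shank and foot run straight up the image, centred at (401,190) and (397,60).

```bash
python3 - <<'E'
from h import *
i=np.load('w3.npy',allow_pickle=True).item();k=.64
h=onz('wrist',404*k,260*k,.02,i);a=onz('wrist',401*k,190*k,.01,i);f=onz('wrist',397*k,60*k,.01,i)
d=a-f;d2=h-f;print(h,a,f,np.degrees(np.arctan2(d[1],d[0])),np.degrees(np.arctan2(d2[1],d2[0])))
plan([(h[0],h[1],.05,0),(h[0],h[1],.002,0)])
E
```

```text
[0.60858628 0.15473543 0.02      ] [0.60674606 0.19462219 0.01      ] [0.60433241 0.26517133 0.01      ] -88.04054225302431 -87.79412229302194
(np.float64(0.608586276811339), np.float64(0.15473542858979555), 0.05, 0) [  6.4   4.7 130.1] [0.  0.  0.1]
(np.float64(0.608586276811339), np.float64(0.15473542858979555), 0.002, 0) [  6.4   4.7 178.1] [0.  0.  0.1]
```

carry_out --moves '[5,4,50,0,0,-2,5,4,100,0,0,-2,5,4,140,0,0,-2,5,4,160,0,0,-2,5,4,170,0,0,-2,5,4,170,0,0,-2]'

```text
time_s: 7.35
ee_pos: [0.6059, 0.1551, 0.0118]
eef_rot: [-0.0, 0.693, 0.721, -0.001]
force: [-0.3, -0.5, 0.1]
width: 0.0857
gripper_force: 0.0
```

```bash
python3 - <<'E'
from h import *
i=eyes.camera_info('wrist')
for _ in range(3):
    im=eyes.read_camera('wrist');print(state()['ee_pos'],state()['force'])
b=eyes.read_camera('side')
cv2.imwrite('pics/w4.png',im[:,:,::-1]);np.save('w4.npy',i,allow_pickle=True)
E
```

```text
[0.60715705 0.15533067 0.01324572] [0.09090094 0.09121083 0.25135566]
[0.60805386 0.15554165 0.01421265] [-0.11843002 -0.12936975  0.06807855]
[0.60852063 0.15565733 0.01466   ] [ 0.87708497 -0.51065054  0.97138377]
```

carry_out --moves '[-1,0,4,0,0,0,-1,0,8,0,0,0,-1,0,10,0,0,0,-1,0,11,0,0,0,-1,0,12,0,0,0,-1,0,12,0,0,0]' --hand 0.42

```text
time_s: 8.15
ee_pos: [0.6068, 0.1541, 0.0001]
eef_rot: [-0.0, 0.693, 0.721, -0.0]
force: [0.6, -0.4, -0.2]
width: 0.0493
gripper_force: 0.0
```

carry_out --moves '[0,0,1,0,0,0,0,0,2,0,0,0,0,0,2,0,0,0]'

```text
time_s: 8.45
ee_pos: [0.6068, 0.1542, -0.0019]
eef_rot: [-0.0, 0.693, 0.721, -0.0]
force: [0.3, -0.2, -0.3]
width: 0.0496
gripper_force: 0.0
```

carry_out --moves '[0,0,0,0,0,0,0,0,0,0,0,0,0,0,0,0,0,0,0,0,0,0,0,0]' --hand 1 --grip_force 20

```text
time_s: 8.85
ee_pos: [0.6076, 0.1542, -0.0008]
eef_rot: [0.0, 0.693, 0.721, 0.001]
force: [-0.6, -0.7, 5.8]
width: 0.035
gripper_force: 23.6
```

carry_out --moves '[0,0,-1,0,0,0,0,0,-1,0,0,0,0,0,-1,0,0,0,0,0,-6,0,0,0,0,0,-20,0,0,0,0,0,-50,0,0,0,0,0,-90,0,0,0,0,0,-130,0,0,0,0,0,-170,0,0,0,0,0,-210,0,0,0,0,0,-250,0,0,0]' --grip_force 112

```text
time_s: 9.95
ee_pos: [0.6056, 0.1538, 0.2493]
eef_rot: [-0.001, 0.693, 0.721, -0.001]
force: [0.9, 1.1, -4.6]
width: 0.0317
gripper_force: 111.7
```

```bash
python3 - <<'E'
from h import *
s=state();print(s['ee_pos'],s['width'],s['gripper_force'],s['force'],s['q'].round(3))
plan([(.45,.22,.25,2),(.33,.12,.25,30),(.33,-.10,.25,60),(.45,-.26,.25,75.8),(.565,-.35,.25,75.8)])
E
```

```text
[0.6055516  0.15375508 0.24928636] 0.03170326830917479 111.70981764793396 [ 0.92357822  1.12227479 -4.63687465] [ 0.249  0.497  0.425  1.502 -0.     1.779]
(0.45, 0.22, 0.25, 2) [  72.5 -152.8   -0.7] [0.  0.  0.3]
(0.33, 0.12, 0.25, 30) [ -22.6 -276.7   -0.7] [  0.    0.  -27.7]
(0.33, -0.1, 0.25, 60) [-242.5 -285.5   -0.7] [  0.    0.  -57.7]
(0.45, -0.26, 0.25, 75.8) [-407.2 -172.1   -0.7] [  0.    0.  -73.5]
(0.565, -0.35, 0.25, 75.8) [-501.7  -60.8   -0.7] [  0.    0.  -73.5]
```

carry_out --moves '[0,0,0,0,0,0,0,0,0,0,0,0,0,0,0,0,0,0,0,0,0,0,0,0,0,0,0,0,0,0,0,0,0,0,0,0,0,0,0,0,0,0,0,0,0,0,0,0]' --grip_force 21

```text
time_s: 10.75
ee_pos: [0.6069, 0.1541, 0.2481]
eef_rot: [-0.0, 0.693, 0.721, -0.0]
force: [-0.2, -0.8, -5.2]
width: 0.032
gripper_force: 111.8
```

```bash
python3 - <<'E'
from h import *
s=state();print(s['ee_pos'],s['width'],s['gripper_force'],s['force'],s['moment'])
b=eyes.read_camera('side');c=eyes.read_camera('scene');w=eyes.read_camera('wrist')
for n,m in(('side3',b),('scene3',c),('w5',w)):cv2.imwrite(f'pics/{n}.png',m[:,:,::-1])
P=[[.606,.154,.26],[.606,.154,.1]];u,v=proj('side',P),proj('scene',P);print(u,v)
def cr(m,p):
    a=p.mean(0).astype(int);x=np.clip(a[0]-50,0,412);y=np.clip(a[1]-60,0,264);print(x,y);return cv2.resize(m[y:y+120,x:x+100],(400,480),interpolation=3)
cv2.imwrite('pics/hang.png',np.hstack([cr(b,u),cr(c,v)])[:,:,::-1])
E
```

```text
[0.60694298 0.15413714 0.24812289] 0.03200042326181811 111.82085752487183 [-0.1677899  -0.78007372 -5.20436771] [-0.24840162  0.01345797  0.01240156]
[[214.62704984 117.18105766]
 [216.99223039 160.95679043]] [[249.94920192 122.63009496]
 [250.66012522 165.24118997]]
165 79
200 83
```

View pics/hang.png

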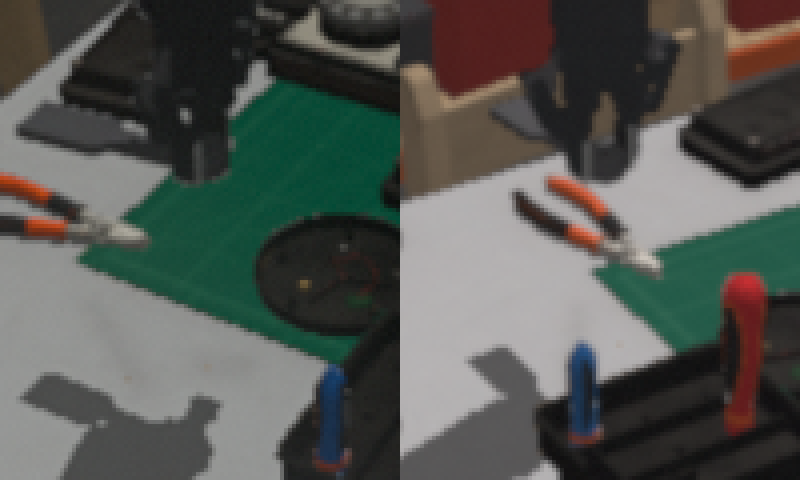

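The blank is still held level, foot toward +y, because the grip force has not eased (111.8 N). I'll send the hand value together with the lower force.

carry_out --moves '[0,0,0,0,0,0,0,0,0,0,0,0,0,0,0,0,0,0,0,0,0,0,0,0,0,0,0,0,0,0]' --grip_force 20 --hand 1

```text
time_s: 11.4
ee_pos: [0.607, 0.1542, 0.2483]
eef_rot: [0.0, 0.693, 0.721, 0.0]
force: [-0.1, 0.0, -5.2]
width: 0.0319
gripper_force: 111.8
```

```bash
python3 - <<'E'
from h import *
s=state();print(s['ee_pos'],s['width'],s['gripper_force'],s['force'],s['moment'])
E
```

```text
[0.6069785  0.15418227 0.24833922] 0.031868133879356685 111.82069659233093 [-0.14127506  0.04529028 -5.16491327] [-0.32321138 -0.02635712  0.01912317]
```

carry_out --moves '[0,0,0,0,0,0,0,0,0,0,0,0]' --grip_force 20 --hand 0.61

```text
time_s: 11.6
ee_pos: [0.6069, 0.1541, 0.2483]
eef_rot: [0.0, 0.693, 0.721, -0.0]
force: [-0.4, 0.2, -4.1]
width: 0.0336
gripper_force: 56.1
```

carry_out --moves '[0,0,0,0,0,0,0,0,0,0,0,0]' --hand 0.6

```text
time_s: 11.8
ee_pos: [0.607, 0.1544, 0.2485]
eef_rot: [-0.0, 0.693, 0.721, 0.0]
force: [-0.1, 0.7, -5.1]
width: 0.0343
gripper_force: 34.8
```

```bash
python3 - <<'E'
from h import *
s=state();print(s['ee_pos'],s['width'],s['gripper_force'],s['force'],s['moment'])
E
```

```text
[0.60704329 0.15436811 0.24845648] 0.03430772969931516 34.76241588592529 [-0.13543669  0.70833737 -5.10830202] [-0.05239603 -0.05213102  0.00191418]
```

carry_out --moves '[0,0,0,0,0,0,0,0,0,0,0,0,0,0,0,0,0,0]' --hand 0.594

```text
time_s: 12.1
ee_pos: [0.6069, 0.1536, 0.2481]
eef_rot: [0.0, 0.693, 0.721, -0.001]
force: [-0.2, -0.8, -4.6]
width: 0.0346
gripper_force: 20.7
```

```bash
python3 - <<'E'
from h import *
s=state();print(s['ee_pos'],s['width'],s['gripper_force'],s['force'],s['moment'])
E
```

```text
[0.60691871 0.15362005 0.24812836] 0.03463526838751176 20.678673684597015 [-0.197276   -0.77963014 -4.57919124] [-0.34410515 -0.00663157 -0.02656794]
```

```bash
python3 - <<'E'
from h import *
for _ in range(3):
    b=eyes.read_camera('side');print(state()['moment'].round(3),state()['ee_pos'])
c=eyes.read_camera('scene')
for n,m in(('side',b),('scene',c)):
    cv2.imwrite(f'pics/{n}4.png',m[:,:,::-1]);o=cv2.imread(f'pics/{n}3.png')[:,:,::-1]
    d=np.abs(m.astype(int)-o).max(2)>22;k,l,st,ce=cv2.connectedComponentsWithStats(d.astype(np.uint8))
    print(n,[(st[j].tolist(),ce[j].round().tolist()) for j in range(1,k) if st[j][4]>40])
print(proj('side',[[.607,.154,.258],[.607,.154,.112]]),proj('scene',[[.607,.154,.258],[.607,.154,.112]]))
E
```

```text
[ 0.057  0.043 -0.038] [0.6069561  0.15381723 0.24824747]
[ 0.335  0.021 -0.04 ] [0.60699016 0.15426853 0.24832252]
[0.272 0.004 0.014] [0.60700659 0.15456424 0.24838243]
side [([169, 104, 39, 17, 360], [187.0, 112.0]), ([216, 122, 10, 42, 287], [220.0, 143.0]), ([170, 172, 32, 14, 223], [184.0, 179.0])]
scene [([222, 110, 20, 11, 41], [232.0, 116.0]), ([247, 125, 11, 15, 94], [253.0, 132.0]), ([247, 140, 12, 27, 254], [252.0, 154.0]), ([216, 169, 21, 15, 171], [226.0, 176.0])]
[[214.84871359 117.59987081]
 [217.00115295 157.76993434]] [[250.23349219 123.11156131]
 [250.86921337 162.1377419 ]]
```

carry_out --moves '[0,0,0,0,0,0,0,0,0,0,0,0,0,0,0,0,0,0,0,0,0,0,0,0,0,0,0,0,0,0,0,0,0,0,0,0,0,0,0,0,0,0]'

```text
time_s: 13.0
ee_pos: [0.607, 0.1541, 0.2483]
eef_rot: [0.0, 0.693, 0.721, -0.0]
force: [-0.2, -0.4, -5.1]
width: 0.0348
gripper_force: 20.8
```

carry_out --moves '[0,0,0,0,0,0,0,0,0,0,0,0,10,-22,-5,0,0,0,25,-52,-20,0,0,0,40,-85,-30,0,0,0,56,-119,-30,0,0,0,58,-150,-30,0,0,-4,46,-180,-30,0,0,-9,22,-210,-30,0,0,-15,-8,-240,-30,0,0,-21,-35,-262,-30,0,0,-28]' --hand 0.606 --grip_force 60

```text
time_s: 14.1
ee_pos: [0.3445, 0.1077, 0.2785]
eef_rot: [0.0, 0.495, 0.869, -0.0]
force: [1.0, -1.0, -4.4]
width: 0.0341
gripper_force: 31.6
```

```bash
python3 - <<'E'
from h import *
s=state();print(s['ee_pos'],s['width'],s['gripper_force'],s['force'],s['moment'])
plan([(.33,.12,.28,30),(.33,-.10,.28,60),(.45,-.26,.28,75.8),(.565,-.35,.28,75.8)])
E
```

```text
[0.344466   0.10769099 0.27853844] 0.03409420235196734 31.590422987937927 [ 0.98284517 -1.03285108 -4.36092066] [-0.01447036 -0.02699813  0.03238282]
(0.33, 0.12, 0.28, 30) [18.  -6.2 -1.5] [0.  0.  0.6]
(0.33, -0.1, 0.28, 60) [-171.3 -118.3   -1.5] [  0.    0.  -29.4]
(0.45, -0.26, 0.28, 75.8) [-370.1  -96.6   -1.5] [  0.    0.  -45.2]
(0.565, -0.35, 0.28, 75.8) [-506.2  -43.6   -1.5] [  0.    0.  -45.2]
```

carry_out --moves '[-25,-20,0,0,0,-5,-55,-40,0,0,0,-11,-90,-63,0,0,0,-17,-130,-90,0,0,0,-23,-165,-114,0,0,0,-29,-200,-115,0,0,0,-33,-240,-112,0,0,0,-37,-280,-107,0,0,0,-41,-315,-103,0,0,0,-45,-347,-99,0,0,0,-45,-370,-97,0,0,0,-45]'

```text
time_s: 15.2
ee_pos: [0.4505, -0.2616, 0.2782]
eef_rot: [0.0, 0.129, 0.992, -0.0]
force: [0.4, -0.0, -5.4]
width: 0.0342
gripper_force: 31.6
```

```bash
python3 - <<'E'
from h import *
s=state();print(s['ee_pos'],s['width'],s['gripper_force'],s['force'],s['moment'])
plan([(.56,-.35,.28,75.8)])
E
```

```text
[ 0.45049331 -0.26158539  0.27818877] 0.03416463901729813 31.61820352077484 [ 0.42584586 -0.03477622 -5.41146277] [ 0.06193964 -0.07040802 -0.03503793]
(0.56, -0.35, 0.28, 75.8) [-128.4  -57.6   -1.8] [ 0.   0.  -0.6]
```

carry_out --moves '[-15,-7,0,0,0,0,-40,-18,0,0,0,0,-70,-31,0,0,0,-0.6,-100,-44,0,0,0,-0.6,-125,-55,0,0,0,-0.6,-134,-59,0,0,0,-0.6,-134,-59,0,0,0,-0.6,-134,-59,0,0,0,-0.6]'

```text
time_s: 16.0
ee_pos: [0.5637, -0.3505, 0.2777]
eef_rot: [-0.001, 0.123, 0.992, 0.0]
force: [0.1, -0.5, -5.9]
width: 0.0344
gripper_force: 31.6
```

```bash
python3 - <<'E'
from h import *
s=state();p=s['ee_pos'];print(p,s['width'],s['gripper_force'],rot().as_matrix().round(3))
b=eyes.read_camera('side');c=eyes.read_camera('scene')
cv2.imwrite('pics/side5.png',b[:,:,::-1]);cv2.imwrite('pics/scene5.png',c[:,:,::-1])
L=[]
for n,m in(('side',b),('scene',c)):
    q=proj(n,[p+[0,0,.01],p-[0,0,.136]]);print(n,q.round(1))
    o=cv2.imread(f'pics/{n}2.png')[:,:,::-1]
    x0=int(q[:,0].mean())-35;y0=int(q[0,1])-12;print('crop',x0,y0);L.append(cv2.resize(m[y0:y0+75,x0:x0+50],(400,600),interpolation=3))
cv2.imwrite('pics/hang2.png',np.hstack(L)[:,:,::-1])
E
```

```text
[ 0.56368435 -0.35054962  0.27773512] 0.03440475614643025 31.598541140556335 [[-0.97   0.244 -0.001]
 [ 0.244  0.97   0.001]
 [ 0.002  0.    -1.   ]]
side [[397.3 180.7]
 [380.8 222.6]]
crop 354 168
scene [[345.5 207.1]
 [339.5 251.7]]
crop 307 195
```

View pics/hang2.png

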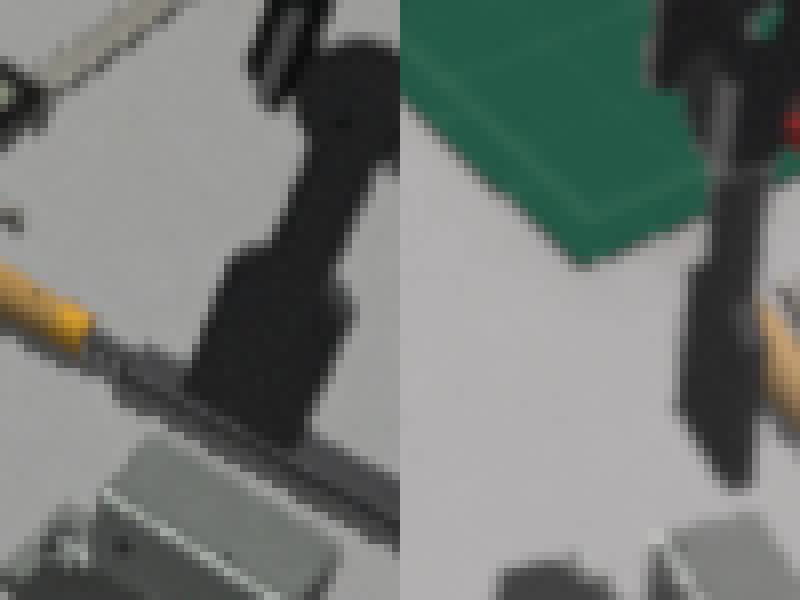

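The blank hangs head up and near plumb. The foot's bottom corners are at side (190,388) and (300,445), and scene (680,415) and (722,488).

```bash
python3 - <<'E'
from h import *
def tri(a,b):
    c1,d1=ray('side',354-.5+a[0]/8,168-.5+a[1]/8);c2,d2=ray('scene',307-.5+(b[0]-400)/8,195-.5+b[1]/8)
    t=np.linalg.lstsq(np.c_[d1,-d2],c2-c1,rcond=None)[0];p,q=c1+d1*t[0],c2+d2*t[1];return (p+q)/2,np.linalg.norm(p-q)
A=tri((190,388),(680,415));B=tri((300,445),(722,488));print(A,B,np.linalg.norm(A[0]-B[0]))
m=(A[0]+B[0])/2;print('mid robot face',m)
p=state()['ee_pos'];print(p);rr=rot();print('in tool',rr.inv().apply(m-p)*1000)
# predicted for plumb: model corners for various tilt about tool y; fit tilt, offsets by both images
from scipy.optimize import least_squares
obs={'side':np.array([[190,388],[300,445]])/8+[354-.5,168-.5],'scene':np.array([[280,415],[322,488]])/8+[307-.5,195-.5]}
def corners(v):
    tx,tz,th=v # head centre in tool frame at (tx,0,tz); tilt th
    c,s=np.cos(th),np.sin(th);down=np.array([s,0,c]);n=np.array([c,0,-s])
    foot=np.array([tx,0,tz])+.146*down
    return [p+rr.apply(foot+[0,y,0]) for y in(.02,-.02)],p+rr.apply(foot-.005*n)
f=lambda v:np.r_[tuple((proj(n,np.array(corners(v)[0]))-obs[n]).ravel() for n in obs)]
r=least_squares(f,[0,-.01,0]);print(r.x[:2]*1000,np.degrees(r.x[2]),r.fun.round(1),'foot mid',corners(r.x)[1])
E
```

```text
(array([ 0.5818196 , -0.33694611,  0.1404963 ]), np.float64(0.0006720132838688299)) (array([ 0.56783833, -0.3737599 ,  0.1469377 ]), np.float64(0.0021297003567205012)) 0.03990266227490463
mid robot face [ 0.57482897 -0.35535301  0.143717  ]
[ 0.56354025 -0.35030513  0.27861189]
in tool [-12.22023321  -2.1621731  134.89083777]
[-18.44261292  -8.46870397] 1.6757018720178118 [-0.9 -0.5 -0.5  0.6 -0.5 -0.9  1.2  0.4] foot mid [ 0.58209642 -0.35494899  0.14099088]
```

carry_out --moves '[0,0,0,0,2.5,0,0,0,10,0,4.5,0,0,0,30,0,4.5,0,0,0,50,0,4.5,0,0,0,60,0,4.5,0,0,0,66,0,4.5,0,0,0,66,0,4.5,0]'

```text
time_s: 16.8
ee_pos: [0.5637, -0.3505, 0.2123]
eef_rot: [-0.039, 0.123, 0.992, 0.005]
force: [0.4, 0.3, -5.0]
width: 0.0341
gripper_force: 31.5
```

```bash
python3 - <<'E'
from h import *
s=state();p=s['ee_pos'];print(p,s['force'],rot().as_matrix().round(3))
b=eyes.read_camera('side');c=eyes.read_camera('scene')
cv2.imwrite('pics/side6.png',b[:,:,::-1]);cv2.imwrite('pics/scene6.png',c[:,:,::-1])
for n,m in(('side',b),('scene',c)):
    q=proj(n,[[.570,-.354,.07]])[0].astype(int);x,y=q
    g=m[y-16:y+12,x-20:x+20].mean(2).astype(int);print(n,x-20,y-16)
    for r in g[::2]:print(' '.join('%3d'%v for v in r))
E
```

```text
[ 0.56370709 -0.35048004  0.21226814] [ 0.44500125  0.28991625 -4.97853185] [[-0.967  0.244 -0.077]
 [ 0.243  0.97   0.019]
 [ 0.079  0.    -0.997]]
side 355 222
156 155 155 156 156 154 154 156 155 156 157 156 157 157 157 158 156 137  89  41  31  33  32  32  34  32  34  33  33  32  33  33  35  48  69  71  72  79  97 131
154 155 155 155 154 155 156 156 154 156 155 157 157 157 156 136 116  97  43  31  34  33  31  33  32  32  32  33  29  32  31  34  33  36  48  68  70  70  70  71
154 154 155 154 155 156 156 157 156 155 155 155 155 152 130 110  95  46  32  33  32  33  34  33  31  33  33  31  32  31  33  32  33  32  33  45  58  75  70  70
155 154 154 155 156 156 156 156 157 156 156 151 129 110 111 110  50  33  32  34  33  31  30  33  34  34  31  32  32  32  33  31  30  45  69  67  62  52  46  48
155 156 155 155 155 155 152 143 153 157 154 110 139 154 136  73  34  33  34  34  33  33  34  32  34  32  31  33  33  33  31  32  58 115 153 134  85  77  70  66
155 155 155 156 152 132 115 115 117 121 120  78  71  74  75  40  33  35  33  33  32  32  34  34  32  34  33  30  32  31  32  51  92 110 11
[... 2855 characters left out ...]
  62 113 146 133 121 123 124 124 123 122 123 123 122 123 124
 60  58  59  57  59  62  62  62  63  62  62  62  62  62  63  66  74  81  78  73  74  75  70  64  65  70  84 124 162 155 125 124 124 123 123 122 122 123 123 123
 70  62  58  58  58  60  62  63  63  63  63  62  62  62  62  62  63  72  81  83  84  82  82  82  79  79  78  85 125 162 150 122 122 124 124 125 123 123 121 121
 82  78  67  59  58  58  60  61  63  62  63  63  61  62  62  62  63  64  71  80  82  81  83  79  74  77  77  75  78 100 136 145 121 117 116 114 111 107 100  92
 82  82  76  65  58  58  59  60  61  62  62  62  62  63  62  64  63  63  64  68  77  83  84  84  81  76  74  66  64  76  84  91  81  71  70  69  68  67  66  66
```

```bash
cat >> h.py <<'E'
def tri(a,b):
    c1,d1=ray('side',*a);c2,d2=ray('scene',*b)
    t=np.linalg.lstsq(np.c_[d1,-d2],c2-c1,rcond=None)[0];p,q=c1+d1*t[0],c2+d2*t[1];return (p+q)/2,np.linalg.norm(p-q)
E
python3 - <<'E'
from h import *
A=tri((368.7,236),(335.7,265.8));B=tri((381.7,242.5),(341.5,274));print(A,B,np.linalg.norm(A[0]-B[0]))
m=(A[0]+B[0])/2;x=np.array([.97,-.244,0]);y=np.array([.244,.97,0]);g=np.array([.570,-.354,0])
print('robot face mid',m,'rel gap mid: x',(m-g)@x,'y',(m-g)@y,'yaw',np.degrees(np.arctan2(*(A[0]-B[0])[:2])))
E
```

```text
(array([ 0.57210824, -0.33429539,  0.07029435]), np.float64(0.002621292709798261)) (array([ 0.56095058, -0.3703793 ,  0.07775161]), np.float64(0.0028763599954294626)) 0.038498737066848907
robot face mid [ 0.56652941 -0.35233734  0.07402298] rel gap mid: x -0.0037721637439393583 y 0.0007659535756222499 yaw 17.182352682390846
```

carry_out --moves '[0.5,0,6,0,0,0,0,0,13,0,0,0,-0.5,0,20,0,0,0,-1,0,27,0,0,0,-1.7,0,34,0,0,0,-2.4,0,40,0,0,0,-2.5,0,42,0,0,0,-2.5,0,42,0,0,0]'

```text
time_s: 17.7
ee_pos: [0.5631, -0.3504, 0.1696]
eef_rot: [-0.039, 0.123, 0.992, 0.005]
force: [0.6, 0.7, -4.3]
width: 0.0338
gripper_force: 31.6
```

carry_out --moves '[-0.1,0,1.5,0,0,0,-0.2,0,3,0,0,0,-0.3,0,4,0,0,0,-0.3,0,4,0,0,0]'

```text
time_s: 18.1
ee_pos: [0.5633, -0.3506, 0.1662]
eef_rot: [-0.039, 0.123, 0.992, 0.005]
force: [-0.4, 0.6, -4.7]
width: 0.0343
gripper_force: 31.6
```

carry_out --moves '[-0.1,0,1,0,0,0,-0.2,0,2,0,0,0,-0.2,0,2,0,0,0]'

```text
time_s: 18.4
ee_pos: [0.5641, -0.3508, 0.166]
eef_rot: [-0.037, 0.123, 0.992, 0.004]
force: [0.2, 0.7, 3.4]
width: 0.034
gripper_force: 32.2
```

carry_out --moves '[0,0,0,0,0,0,0,0,0,0,0,0,0,0,0,0,0,0]' --hand 0.45

```text
time_s: 18.7
ee_pos: [0.5633, -0.3507, 0.1642]
eef_rot: [-0.039, 0.123, 0.992, 0.005]
force: [0.1, -0.4, 0.8]
width: 0.0469
gripper_force: 0.0
```

carry_out --moves '[0,0,0,0,0,0,0,0,0,0,0,0,0,0,0,0,0,0,0,0,0,0,0,0]' --hand 0.15

```text
time_s: 19.1
ee_pos: [0.5633, -0.3506, 0.1641]
eef_rot: [-0.039, 0.123, 0.992, 0.005]
force: [-1.2, -1.4, 0.6]
width: 0.0726
gripper_force: 0.0
```

```bash
python3 - <<'E'
from h import *
s=state();p=s['ee_pos'];print(p,s['width'],s['force'])
plan([(p[0],p[1],.26,75.8)])
E
```

```text
[ 0.56330228 -0.35060278  0.16414979] 0.0725558772694538 [-1.16681526 -1.39189148  0.56049514]
(np.float64(0.5633022781615913), np.float64(-0.35060278240186854), 0.26, 75.8) [  0.    0.  -95.9] [0.  0.  0.1]
```

carry_out --moves '[0,0,-15,0,0,0,0,0,-40,0,0,0,0,0,-75,0,0,0,0,0,-110,0,0,0,0,0,-120,0,-4.5,0,0,0,-120,0,-4.5,0]'

```text
time_s: 19.7
ee_pos: [0.5722, -0.3533, 0.2863]
eef_rot: [0.002, 0.123, 0.992, -0.001]
force: [-0.6, -0.3, 0.1]
width: 0.0727
gripper_force: 0.0
```

```bash
python3 - <<'E'
from h import *
s=state();p=s['ee_pos'];print(p,rot().as_matrix().round(3))
plan([(.43,-.45,.28,100),(.43,-.45,.062,100),(.43,-.425,.062,100)])
from station import eyes
b=eyes.read_camera('side');c=eyes.read_camera('scene')
cv2.imwrite('pics/side7.png',b[:,:,::-1]);cv2.imwrite('pics/scene7.png',c[:,:,::-1])
for n,m in(('side',b),('scene',c)):
    q=proj(n,[[.570,-.354,.12]])[0].astype(int);x,y=q
    g=m[y-30:y+20,x-20:x+24].mean(2).astype(int);print(n,x-20,y-30)
    for r in g[::3]:print(''.join('#' if v<50 else '+' if v<100 else '.' for v in r))
E
```

```text
[ 0.57218985 -0.35325304  0.28625452] [[-0.97   0.244  0.003]
 [ 0.244  0.97  -0.002]
 [-0.004 -0.001 -1.   ]]
(0.43, -0.45, 0.28, 100) [ 114.2 -128.6    6.3] [  0.    0.  -24.1]
(0.43, -0.45, 0.062, 100) [ 114.2 -128.6  224.3] [  0.    0.  -24.1]
(0.43, -0.425, 0.062, 100) [ 120.3 -104.3  224.3] [  0.    0.  -24.1]
side 360 196
............................................
............................................
............................................
............................................
+...........................................
++++++++++..+...............................
....+++++++++++++++.........................
........+++++#++++++++++....................
...........+####++++++++++++++..............
........+###########++++#++++++++++.........
.......+##############+.+++++##++++++++++...
.........+############+.......+++++##+++++++
......++++.#########+..............+++++##++
+....++############+....................++++
++++++++###########+..............++........
+++++++++++++########+++........+++.........
+++++++++++++++++#####+++++++++++...........
scene 321 227
.......+++..............................+###
..........................................+#
............................................
.........................+++........+.......
..........................++++..............
.............................++++...........
+#####+........................++++.........
+######++........................++++.......
..+######+..........................++++....
...++#####+............................+++++
.........+#++.............................++
..........+#++..............................
...........+##+.............................
+++++++++...+##+++++........................
++++++++++++++##+++++.......................
+++++++++++++++++++++++.....................
++++++++++++++++++##+++++...................
```

carry_out --moves '[30,-34,3,0,0,-8,60,-68,6,0,0,-16,90,-100,6,0,0,-24,114,-129,6,0,0,-24,114,-129,56,0,0,-24,114,-129,106,0,0,-24,114,-129,156,0,0,-24,114,-129,200,0,0,-24,114,-129,224,0,0,-24,114,-129,224,0,0,-24]' --hand 1

```text
time_s: 20.8
ee_pos: [0.427, -0.4465, 0.0535]
eef_rot: [-0.004, -0.086, 0.996, 0.005]
force: [-0.3, 0.4, 0.6]
width: 0.0002
gripper_force: 0.0
```

```bash
python3 - <<'E'
from h import *
s=state();p=s['ee_pos'];print(p,s['width'],s['force'],s['q'].round(2))
P=np.array([.495,-.334]);o=.0245*np.array([np.cos(np.radians(100)),np.sin(np.radians(100))])
W=[]
for t in(218,212,206,200,194,188,182,176,170,164):
    h=P+.1*np.array([np.cos(np.radians(t)),np.sin(np.radians(t))])-o;W.append((round(h[0],4),round(h[1],4),.062,100))
plan(W)
E
```

```text
[ 0.42702184 -0.44654021  0.05353331] 0.00019239228382396617 [-0.34406962  0.40166199  0.58001   ] [-0.81  0.6   0.08  1.06 -0.   -0.98]
(np.float64(0.4205), np.float64(-0.4197), 0.062, 100) [ 1.8 27.6 -8.5] [ 0.   0.  -0.1]
(np.float64(0.4144), np.float64(-0.4111), 0.062, 100) [ 6.3 37.1 -8.5] [ 0.   0.  -0.1]
(np.float64(0.4094), np.float64(-0.402), 0.062, 100) [ 9.7 46.9 -8.5] [ 0.   0.  -0.1]
(np.float64(0.4053), np.float64(-0.3923), 0.062, 100) [12.1 57.2 -8.5] [ 0.   0.  -0.1]
(np.float64(0.4022), np.float64(-0.3823), 0.062, 100) [13.4 67.5 -8.5] [ 0.   0.  -0.1]
(np.float64(0.4002), np.float64(-0.372), 0.062, 100) [13.6 78.  -8.5] [ 0.   0.  -0.1]
(np.float64(0.3993), np.float64(-0.3616), 0.062, 100) [12.7 88.4 -8.5] [ 0.   0.  -0.1]
(np.float64(0.3995), np.float64(-0.3512), 0.062, 100) [10.7 98.7 -8.5] [ 0.   0.  -0.1]
(np.float64(0.4008), np.float64(-0.3408), 0.062, 100) [  7.7 108.7  -8.5] [ 0.   0.  -0.1]
(np.float64(0.4031), np.float64(-0.3306), 0.062, 100) [  3.6 118.3  -8.5] [ 0.   0.  -0.1]
```

carry_out --moves '[0,8,-7,0,0,0,2,20,-7,0,0,0,2,28,-7,0,0,0,6,37,-7,0,0,0,10,47,-7,0,0,0,12,57,-7,0,0,0,13,67,-7,0,0,0]'

```text
time_s: 21.5
ee_pos: [0.405, -0.394, 0.0697]
eef_rot: [-0.002, -0.084, 0.996, -0.009]
force: [-10.1, -20.7, -0.6]
width: 0.0001
gripper_force: 8.7
```

carry_out --moves '[4,2,3,0,0,0,4,6,3,0,0,0,4,10,3,0,0,0]'

```text
time_s: 21.8
ee_pos: [0.401, -0.3845, 0.0682]
eef_rot: [0.001, -0.084, 0.996, -0.008]
force: [-6.1, -14.6, 4.7]
width: 0.0001
gripper_force: 6.6
```

```bash
python3 - <<'E'
from h import *
for _ in range(2):
    eyes.read_camera('side')
    s=state();p=s['ee_pos'];print(p,s['force'],s['moment'])
b=eyes.read_camera('side');c=eyes.read_camera('scene')
for n,m in(('side',b),('scene',c)):
    q=proj(n,[[.570,-.354,.12]])[0].astype(int);x,y=q
    g=m[y-30:y+24,x-20:x+24].mean(2).astype(int);print(n,x-20,y-30)
    for r in g[::3]:print(''.join('#' if v<50 else '+' if v<100 else '.' for v in r))
E
```

```text
[ 0.40072365 -0.38352507  0.06805728] [ -3.98716415 -10.90820858   5.30404596] [-2.11661886  0.73985416  0.04214556]
[ 0.40079177 -0.38350264  0.06799872] [ -4.80831582 -11.23853411   5.69321666] [-2.17947743  0.7995424   0.06359757]
side 360 196
................++++++++++++++++++++++++++++
...............++++#########++++++++++++++++
..............+++##############+++++++++++++
..............++#################+++++++++++
+.............++##################++++++++++
++++++++++....+++##################+++++++++
....+++++#+++++++###################++++++++
........++++###+++###################+++++++
............+####++##################+++++++
.............+####+++################+++++++
..............+##++++++#############++++++++
.............+##+++++++++++#######++++++++++
......++++#####+++++++++++++++++++++++++++++
+++....+#######+++++++++++++++++++++++++++++
.......++++#####++++++++++++++++++++++++++++
.......+++++######++++++++++++++###########+
++++++++++##########++++++++++############++
+++++#+++##############+++++++###########+++
scene 321 227
.......++++.............................+###
..........................................+#
........................................+...
.........................+++........+.......
............++............+++++.............
.......+++++++++.............++++...........
........+++++++++..............++++.........
.........+#+++++++...............+++++......
..........+######+..................++++....
.............++##++....................+++++
..............+###+.......................++
..............+###+.........................
..............+####++.......................
..............+###+++.......................
+++++++.....++++##++++......................
++++++++++++++++++#++++.....................
+++++++++++++...++++##+++...................
+++++++++............+#++++..............+..
```

carry_out --moves '[1,4,1,0,0,0,1,8,2,0,0,0,1,12,2,0,0,0,0,16,2,0,0,0]'

```text
time_s: 22.4
ee_pos: [0.3982, -0.3681, 0.066]
eef_rot: [0.001, -0.084, 0.996, -0.008]
force: [-6.0, -12.7, 5.5]
width: -0.0002
gripper_force: 5.7
```

carry_out --moves '[-1,4,1,0,0,0,-1,8,1,0,0,0,-2,11,1,0,0,0]'

```text
time_s: 22.7
ee_pos: [0.3982, -0.3559, 0.0645]
eef_rot: [0.001, -0.085, 0.996, -0.007]
force: [-4.3, -10.8, 3.7]
width: -0.0002
gripper_force: 5.1
```

carry_out --moves '[-1,3,0,0,0,0,-1,6,0,0,0,0,-2,8,0,0,0,0]'

```text
time_s: 23.0
ee_pos: [0.3986, -0.3471, 0.064]
eef_rot: [0.0, -0.085, 0.996, -0.006]
force: [-4.3, -10.1, 3.2]
width: 0.0002
gripper_force: 4.7
```

carry_out --moves '[-1,3,0,0,0,0,-2,6,0,0,0,0,-2,8,0,0,0,0]'

```text
time_s: 23.3
ee_pos: [0.3995, -0.3385, 0.0638]
eef_rot: [0.001, -0.085, 0.996, -0.006]
force: [-2.8, -9.6, 2.5]
width: -0.0001
gripper_force: 4.8
```

carry_out --moves '[-1,3,0,0,0,0,-2,6,0,0,0,0,-2,6,0,0,0,0]'

```text
time_s: 23.6
ee_pos: [0.3996, -0.3363, 0.064]
eef_rot: [-0.001, -0.084, 0.996, -0.01]
force: [-6.5, -20.4, -1.0]
width: 0.0003
gripper_force: 9.6
```

carry_out --moves '[0,0,0,0,0,0,0,-10,0,0,0,0,0,-30,0,0,0,0,0,-45,-10,0,0,0,0,-45,-50,0,0,0,20,-45,-100,0,0,0,60,-45,-150,0,0,0,90,-45,-180,0,0,0,90,-45,-180,0,0,0]'

```text
time_s: 24.5
ee_pos: [0.318, -0.3892, 0.247]
eef_rot: [0.002, -0.085, 0.996, -0.004]
force: [0.2, -1.0, 0.5]
width: 0.0001
gripper_force: 0.0
```

```bash
python3 - <<'E'
from h import *
s=state();print(s['time_s'],s['ee_pos'],s['force'],s['q'].round(2))
b=eyes.read_camera('side');c=eyes.read_camera('scene')
cv2.imwrite('pics/side9.png',b[:,:,::-1]);cv2.imwrite('pics/scene9.png',c[:,:,::-1])
for n,m in(('side',b),('scene',c)):
    print('plumb',proj(n,[[.575,-.3555,.19],[.575,-.3555,.07]]).round(1))
    q=proj(n,[[.570,-.354,.12]])[0].astype(int);x,y=q
    g=m[y-34:y+24,x-24:x+30].mean(2).astype(int);print(n,x-24,y-34)
    for r in g[::2]:print(''.join('#' if v<50 else '+' if v<100 else '.' for v in r))
E
```

```text
24.5 [ 0.31795803 -0.3891525   0.24701383] [ 0.17116768 -0.99099984  0.46225178] [-0.89  0.23  0.03  1.36 -0.   -1.06]
plumb [[389.  207.4]
 [376.8 237.8]]
side 356 192
........................................++++++++++++++
........................................++++++++++++++
+......................................+++++++++++++++
......................................++++++++++++++++
.....................................+++++++++++++++++
....................................+##+++++++++++++++
....................................+##+++++++++++++++
+...........................+++++...+###++++++++++++++
+++++...................++++++++++++#####+++++++++++++
++++++++++++...........+#####+++++#########+++++++++++
...++++++++++++++++....######################+++++++++
........+++++++++++++++########################+++++++
............+++++++++++###########################++++
.............+++++++++++##############################
..................+++++###############################
.....................+################################
......................#############++##############
[... 1609 characters left out ...]
..........+####+..............++++++....
........................+####+................++++++..
........................+####+.................+++++++
......................+######+..................++++++
.....................+######++...................+++++
.....................+#####+++....................++++
.......+......++++..++####++++......................++
.......++....++++++++++####++++......................+
.......+++....++++++++++#####++.......................
......+++++....++++++++++####++.......................
......+++++++...+++++++++++#++........................
........++++++.............+++........................
.........++++++..............++..........+++++........
```

```bash
python3 -c "
from station import job
print(job.job_done())"
```

```text
the job is handed in; nothing more can be done
None
```

The long blank stands upright, head up and about midway along the jaws, clamped with about a 20 N push on the lever; the arm is clear, neither the short blank nor the file was touched, and the job was handed in at 24.6 s.

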